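# Unfold the crank of a belt axis and clamp an enclosure by feel

### The arm

A 7-joint arm with a two-finger parallel gripper is mounted at the origin on the work surface. World frame = base frame: x ahead of the robot, y to its left, z up, the work surface at z = 0. Lengths are in m, angles in rad, forces in N, time in s.
With the tool pointing down it reaches from about 0.4 to 0.925 m from the base axis. Payload 5.6 kg.
Tool frame: the origin (TCP) lies midway between the tips of the shut fingers; the grasp point (between the pads) lies behind it (env.grip_point_offset is the z of the grasp point in the tool frame, in m); z points along the fingers, y is the direction in which the jaws open and shut (so a half turn about z gives the same grasp; the last joint's range is limited). The gripper opens to 85 mm and grips with 20 to 120 N. Pads are 22 mm wide; open, the fingers measure 114 mm over their backs; the gripper's body (76 mm by 85 mm) begins 54 mm behind the grasp point. The pads swing forward as they close: fully open they stand 13 mm farther back than shut.
Start: joints at [1.256, 0.468, -0.012, 1.603, 0.006, 1.071, -0.056], TCP at [0.174, -0.626, 0.231] pointing down, gripper open.
Joint ranges: [-2.53, 2.53], [-0.31, 2.02], [-1.57, 1.55], [0.28, 2.44], [-1.29, 4.43], [0.15, 1.84], [-2.92, 2.92]. Speed limits (rad/s): [2.57, 2.57, 3.14, 3.14, 3.14, 3.14, 3.14].

### API

Orientations are given as [roll, pitch, yaw] about the fixed x, y, z axes, in that order (R = Rz(yaw) Ry(pitch) Rx(roll)).
In Python, from plant import env, eyes, close_job gives the robot as it stands.
- The arm moves only by the tool jog_arm, never from a script. Its arguments are lists of equal length, an entry for each row: "dp": the shift along the world's x, y, z in mm, a list of three; "rot": the turn, a rotation vector about the world's x, y, z in rad, a list of three; "hand": the closure in counts, from 0 (fully open) to 255 (shut). A call has 1 to 10 rows; each row is the pose to reach, as a shift and turn from the pose measured when the call began; what a row does not reach only later rows make up. A row lasts 1/10 s, in which the tool goes at most 50 mm and 8.59 degrees, less where a joint would pass 70% of its speed; a pose out of reach is approached as far as the arm can. A call with a gripper value outside its range is refused whole. The fingers move at their own pace and stop on an object; "grip_force" is the grip in N (left out, the last holds). Time passes only in rows, so rows that repeat a pose let the fingers close. It gives the time, the measured TCP pose, the force and the opening at its end, in the units of the state.
- env.observe(): the state, without advancing time (a new reading comes with each control period).
- eyes.snapshot(name): name is "side" or "top" or "wrist"; returns a dict with "color" (480x640x3 uint8, blue, green, red), "depth" (480x640 float32, m along the optical axis (not along the pixel's ray), 0 where there is no reading), "fov_y" (degrees; the focal length in pixels is half the picture's height over the tangent of half this angle, whatever the lens; pixels are square), "cx", "cy" (the principal point, pixels), "k1" (the pictures are not rectified: a ray, as slopes to the right and down, at radius r is drawn at 1 + k1 r^2 times it, then the intrinsics apply), "R" (3x3) and "t" (3): a world point X has camera coordinates R X + t; the wrist camera has in their place "mount" (4x4, takes a point from camera to tool coordinates, whose origin is the TCP and whose axes are the flange's). Camera axes: x right, y down, z forward; pixel columns grow to the right and rows downward; lengths in m; the calibration is good to about 2 mm. A picture is of the moment at which its call begins: read the wrist's pose just before it.
- close_job(): hands the job in, once; it reports no verdict.
The state is a dict: "time": time; "qpos": joint angles; "qd": joint speeds; "joint_torque": joint torques, N m; "tcp_pos": TCP position; "ee_rot": TCP orientation; "wrist_force": force on the tool from outside, world axes, zero at the start; "torque": the same for the moment, N m; "finger_gap": opening from 0.0 (shut) to 1.0 (fully open).
Only numpy, scipy, OpenCV 4.12 (cv2) and the standard library are available. Lean on these libraries where they do the work, as an engineer would, in place of code of your own. Each camera call takes 0.05 s, during which the arm holds its last target.

### The job

On the training board, unfold the folding grip of the hand crank until it stands upright against its stop. Then turn the crank clockwise (seen from above) by that grip, so that the carriage pushes the grey enclosure along the bed until you feel it clamped firmly, but not crushed, against the end stop. Move carriage and enclosure by the crank only, leave the grip upright and let go; leave the clear box and the screwdriver on the board where they are.

Things in the scene. Friction and masses are not known exactly. Their poses are not given: they have to be found in the camera images.
- crank_axis (a point): Point on the vertical crank axis, at mid-thickness of the crank arm, 20 mm above the flat top (100 x 110 mm) of the grey drive housing (world height 115 mm). The steel crank arm is 22 mm wide and reaches 85 mm from this axis to the grip's hinge.
- handle_hinge (a point): Hinge pin of the folding grip, at the outer end of the crank arm: 85 mm from the crank axis and 20 mm above crank_axis (world height 135 mm). The pin is level and square to the arm. The two steel cheeks beside it are 26 mm wide over all.
- handle_tip (a point): Centre of the free end face of the grip, 95 mm from the hinge pin. The grip is a black round sleeve, 24 mm in diameter, from 14 to 95 mm from the pin; it spins freely on its own axis, so it can stay held while the crank goes round. Folded, it lies level, pointing from the hinge over the crank axis, its underside 3 mm above the arm, 28 mm above the drive housing. Upright, it points up.
- handle (a joint): Fold angle of the grip, rad: 0 = folded flat over the arm, 1.57 = upright, 1.60 = its stop, leaning slightly outward. It starts between 0 and 0.25. Lifting the tip opens it; a stiff hinge (0.14 N m) keeps it where it is left.
- crank (a joint): Angle of the crank, rad, growing clockwise seen from above, from 0 to 5.6; starts between 0 and 0.8. Its drag, 0.42 N m (5 N at the grip), holds it where it is left, against up to 10 N at the jaw. Each radian clockwise drives the carriage 40 mm along the bed, away from the crank, towards the end stop; 10 N at the jaw add 4.7 N at the grip.
- carriage: Dark steel slide on the bed, 100 x 70 mm, about 70 mm high; origin on the bed's top (world height 60 mm) at the slide's middle. Its -y axis points along the bed, away from the crank, to the end stop. On its front, 50 mm ahead of the origin, is a rubber-faced jaw, 66 x 40 mm, facing the enclosure. The jaw is sprung: pushed back 1 mm for every 1.5 N, at most 20 mm (30 N).
- enclosure: The part to clamp: grey plastic enclosure with a clear lid, 70 x 90 (along the bed) x 45 mm, 0.25 kg, origin under its middle. Loose on the bed between low side guides, between jaw and end stop (aluminium angle, 50 mm high, bolted to the bed about 50 to 135 mm beyond it; its place is not reported: find it by feel). Sliding it takes under 5 N at the jaw; over 45 N crushes it.
- cover: Bystander on the board: clear open box 75 x 75 x 55 mm; origin under its middle.
- screwdriver: Bystander on the board: screwdriver lying flat; origin under its middle.
There are look-alikes about, which are no part of the job. Leave any orange, pink or turquoise look-alike of the enclosure alone.

How it is judged:
On the way, in this order (a step that is already met when the one before it is completed fails the run):
1. the grip has been unfolded upright (value of joint handle above 1.42 rad), for 0.1 s.
2. the enclosure is clamped against the end stop with the grip upright (contact force between carriage and enclosure above 6 N and value of joint handle above 1.2 rad), for 0.3 s.
At the end, for the whole second after the job is handed in: the enclosure lies flat (within 0.1 rad) and at rest on the bed, clamped by the jaw against the end stop with more than 6 N, and the grip still stands unfolded (over 1.2 rad) (all of step 2 and angle between enclosure's own z axis and vertical below 0.1 rad and linear speed of enclosure below 0.01 m/s); the robot touches nothing.
It fails at once if the carriage is driven more than 20 mm while the grip is not unfolded (below 1.2 rad) (value of joint handle below 1.2 rad and distance of carriage from where it was at the start of the episode above 0.02 m).
It fails at once if the enclosure is crushed (over 45 N from the jaw) (contact force between carriage and enclosure above 45 N).
It fails at once if the robot itself pushes the carriage or the enclosure (over 2 N) (contact force between any of the fingers, the arm and carriage above 2 N or contact force between any of the fingers, the arm and enclosure above 2 N).
It fails at once if the clear box or the screwdriver is shifted more than 30 mm (distance of any of cover, screwdriver from where it was at the start of the episode above 0.03 m).
It also fails if it takes over 58 s, if anything falls off the work surface, if the arm or the gripper's body presses on something with over 40 N, if the wrist force passes 120 N, or if a joint passes its speed limit or range.

## Working session

There is one attempt and no reset: what is moved stays moved. The work goes in short steps, Python scripts to look and compute and a tool call to move; the robot and the scene stay as the last step left them, time stands still between calls to the robot, and variables do not carry over. Pictures are saved under pics/ and viewed, and the job is handed in when it is done.

Besides the shell and the picture viewer there is one more tool, called after "Request:" as name(argument=value, ...), one argument or row to a line, values as JSON. jog_arm: Moves the arm, as the interface text tells. Its arguments: {"type":"object","properties":{"dp":{"type":"array","items":{"type":"array","items":{"type":"number"}}},"rot":{"type":"array","items":{"type":"array","items":{"type":"number"}}},"hand":{"type":"array","items":{"type":"number"}},"grip_force":{"type":"number"}},"required":["dp","rot","hand"]}

```bash
ls; mkdir -p pics; cat > h.py <<'E'
import numpy as np, cv2, pickle
def K(s):
    f=240/np.tan(np.radians(s['fov_y'])/2); return f
def ray(s,u,v):
    f=K(s); x=(u-s['cx'])/f; y=(v-s['cy'])/f
    rd=np.hypot(x,y); r=rd
    for _ in range(30): r=rd/(1+s['k1']*r*r)
    k=r/rd if rd>0 else 1
    return np.array([x*k,y*k,1.])
def RT(s): return np.array(s['R']),np.array(s['t'])
def plane(s,u,v,z):
    R,t=RT(s); d=R.T@ray(s,u,v); c=-R.T@t
    return c+d*(z-c[2])/d[2]
def dep(s,u,v):
    R,t=RT(s); d=s['depth'][int(v),int(u)]
    return R.T@(ray(s,u,v)*d-t)
def cloud(s):
    f=K(s); h,w=s['depth'].shape
    U,V=np.meshgrid(np.arange(w),np.arange(h))
    x=(U-s['cx'])/f; y=(V-s['cy'])/f; rd=np.hypot(x,y); r=rd.copy()
    for _ in range(30): r=rd/(1+s['k1']*r*r)
    k=np.where(rd>0,r/np.maximum(rd,1e-9),1)
    d=s['depth']; P=np.stack([x*k*d,y*k*d,d],-1)
    R,t=RT(s); W=(P-t)@R; W[d==0]=np.nan
    return W
def proj(s,X):
    R,t=RT(s); p=R@np.asarray(X)+t; x,y=p[0]/p[2],p[1]/p[2]
    q=1+s['k1']*(x*x+y*y); f=K(s); return s['cx']+f*x*q, s['cy']+f*y*q
E
python3 - <<'E'
from plant import env,eyes
import cv2,pickle
print(env.observe()); print(env.grip_point_offset)
for n in ['side','top']:
    s=eyes.snapshot(n); cv2.imwrite(f'pics/{n}0.png',s['color']); pickle.dump(s,open(f'{n}0.pkl','wb'))
    print(n,{k:v for k,v in s.items() if k not in('color','depth')})
E
```

```text
pics
{'time': 0.0, 'qpos': array([ 1.25602964,  0.46838561, -0.01162336,  1.60367422,  0.00598164,
        1.07141948, -0.05630167]), 'qd': array([-0.00118295,  0.00032678, -0.00056393, -0.0008559 ,  0.00032736,
       -0.00072776, -0.0010254 ]), 'joint_torque': array([-7.02061334e-05, -5.32391882e+01,  2.13512918e-02, -2.51305747e+01,
        1.14947840e-02,  7.60601572e-03,  3.16183798e-05]), 'tcp_pos': array([ 0.17427215, -0.6255873 ,  0.23031194]), 'ee_rot': array([-3.13974360e+00,  1.02826592e-04,  2.71710945e-01]), 'wrist_force': array([ 0.67378972, -0.38997546,  0.84536002]), 'torque': array([-0.04961619, -0.0544923 , -0.02150694]), 'finger_gap': 1.0027615833144115}
-0.0187
side {'fov_y': 56.33078723025498, 'cx': 313.36812841320074, 'cy': 235.09204004796766, 'k1': 0.03909669135619355, 'R': array([[-0.93936017, -0.34254433,  0.01630487],
       [-0.230567  ,  0.59565996, -0.76943361],
       [ 0.25385296, -0.72653465, -0.63851866]]), 't': array([0.3796456 , 0.25160409, 0.97050773])}
top {'fov_y': 45.733044714551156, 'cx': 319.20853240955717, 'cy': 237.53669379635326, 'k1': -0.1417146455863604, 'R': array([[ 0.0216519 , -0.99966041,  0.01450016],
       [-0.99508197, -0.02295044, -0.09635943],
       [ 0.0966595 , -0.01234248, -0.99524098]]), 't': array([-0.11959411,  0.46063858,  1.3419154 ])}
```

View pics/side0.png

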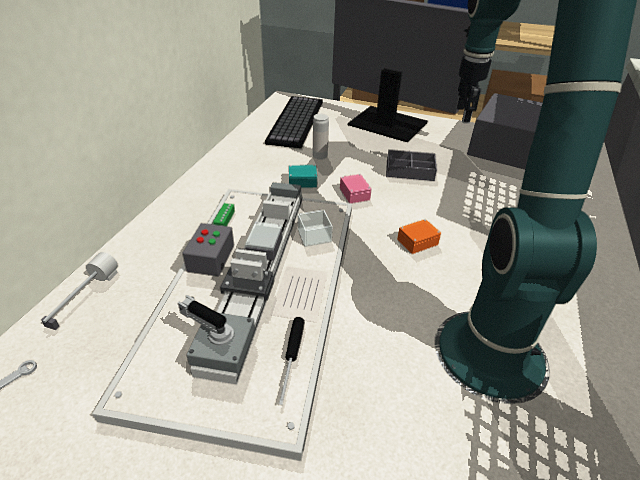

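View pics/top0.png

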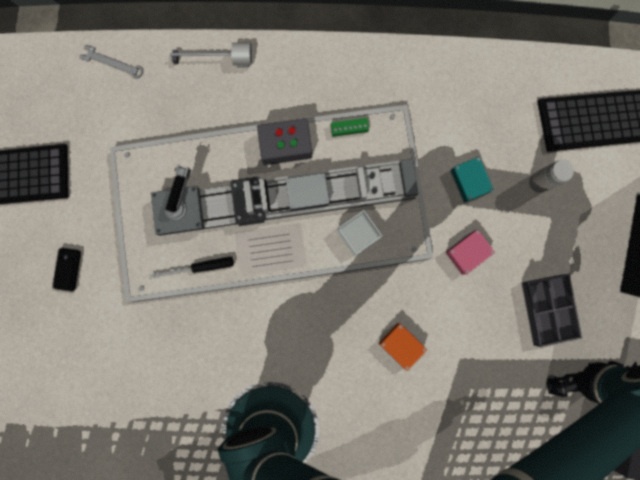

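The top view shows the drive housing around (177,208), with the grip running from about (182,170) to (175,210). In the side view the grip runs from (185,303) to (225,328). I'll zoom in next.

```bash
python3 - <<'E'
import pickle,cv2,numpy as np
from h import *
t=pickle.load(open('top0.pkl','rb'));s=pickle.load(open('side0.pkl','rb'))
a=cv2.resize(t['color'][140:250,130:250],None,fx=5,fy=5,interpolation=cv2.INTER_CUBIC)
b=cv2.resize(s['color'][270:390,150:280],None,fx=5,fy=5,interpolation=cv2.INTER_CUBIC)
cv2.imwrite('pics/tz.png',a);cv2.imwrite('pics/sz.png',b)
for n,d in (('t',t),('s',s)):
    W=cloud(d)
    m=(abs(W[...,2]-0.095)<.004)
    mm=np.zeros(m.shape,bool)
    if n=='t': mm[170:245,140:215]=1
    else: mm[300:385,180:270]=1
    m&=mm
    P=W[m][:,:2]; print(n,len(P),P.min(0),P.max(0)); print(cv2.minAreaRect((P*1000).astype(np.float32)), np.median(W[m][:,2]))
E
```

```text
t 1339 [0.45608959 0.16253346] [0.57120364 0.28336166]
((513.0562133789062, 221.77914428710938), (99.96923828125, 111.51785278320312), 10.387948989868164) 0.09447462891902632
s 1728 [0.45575601 0.16664547] [0.56560939 0.28883553]
((514.2350463867188, 226.45721435546875), (101.46822357177734, 110.8270492553711), 9.676525115966797) 0.09508937149291295
```

View pics/tz.png

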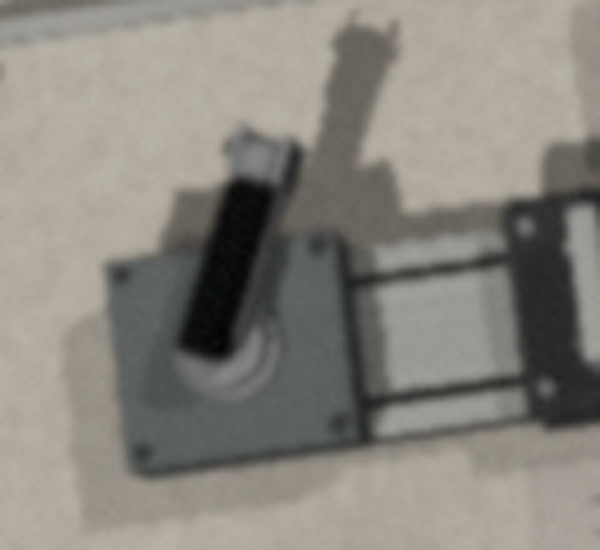

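View pics/sz.png

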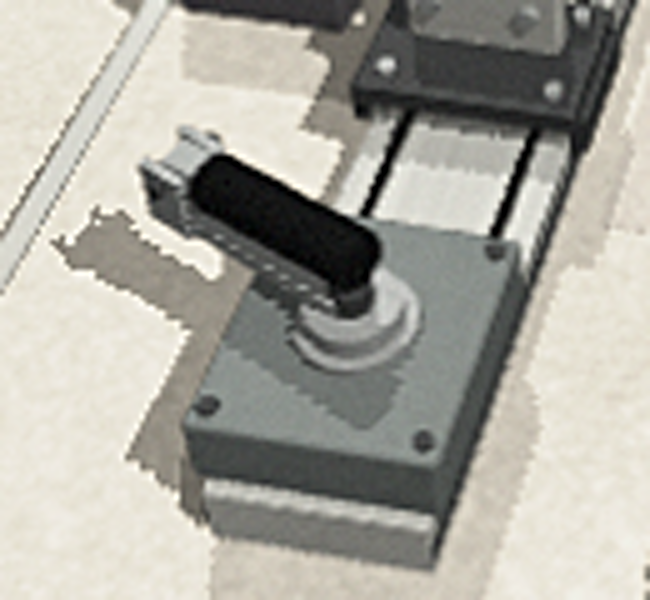

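```bash
python3 - <<'E'
import pickle,cv2,numpy as np
from h import *
t=pickle.load(open('top0.pkl','rb'));s=pickle.load(open('side0.pkl','rb'))
print('ring top',plane(t,175.6,211.2,.103),'side',plane(s,222,333.5,.103))
for n,d,box in (('t',t,(160,220,160,195)),('s',s,(285,345,170,235))):
    W=cloud(d); g=d['color'].max(-1)
    m=np.zeros(g.shape,bool); m[box[0]:box[1],box[2]:box[3]]=1
    black=m&(g<45)&(W[...,2]>.118)
    P=W[black]; P=P[np.isfinite(P).all(1)]
    c=np.median(P,0); u,sv,vt=np.linalg.svd(P-P.mean(0),full_matrices=False); d0=vt[0]
    q=(P-P.mean(0))@d0
    print(n,len(P),'mean',P.mean(0),'dir',d0,'ends',P.mean(0)+d0*np.percentile(q,1),P.mean(0)+d0*np.percentile(q,99), np.ptp(q))
    ch=m&(g>=70)&(W[...,2]>.125); Q=W[ch]; Q=Q[np.isfinite(Q).all(1)]
    print('cheek',len(Q),Q.mean(0),Q.min(0),Q.max(0))
    hi=m&(W[...,2]>.118); Q=W[hi]; 
    for lo in np.arange(.5,.63,.01):
        r=Q[(Q[:,0]>=lo)&(Q[:,0]<lo+.01)]
        if len(r): print('%.3f n%d y %.3f..%.3f zmax %.3f'%(lo,len(r),r[:,1].min(),r[:,1].max(),np.percentile(r[:,2],95)))
E
```

```text
ring top [0.50822789 0.2205655  0.103     ] side [0.51087302 0.22759689 0.103     ]
t 352 mean [0.54175046 0.21330714 0.14607141] dir [-0.97058181  0.23746249  0.03978086] ends [0.58023234 0.20389217 0.14449417] [0.50456653 0.22240456 0.14759545] 0.08139671295062217
cheek 115 [0.59379903 0.2048743  0.14014528] [0.56262739 0.18756096 0.12633285] [0.60835075 0.22077456 0.14797155]
0.500 n36 y 0.212..0.234 zmax 0.152
0.510 n55 y 0.211..0.234 zmax 0.154
0.520 n56 y 0.208..0.234 zmax 0.151
0.530 n54 y 0.206..0.232 zmax 0.151
0.540 n55 y 0.204..0.227 zmax 0.150
0.550 n54 y 0.200..0.226 zmax 0.150
0.560 n57 y 0.198..0.222 zmax 0.149
0.570 n52 y 0.196..0.220 zmax 0.149
0.580 n63 y 0.187..0.218 zmax 0.145
0.590 n60 y 0.186..0.220 zmax 0.144
0.600 n28 y 0.188..0.219 zmax 0.143
s 509 mean [0.53925072 0.22511222 0.14436096] dir [-0.97931082  0.2006177  -0.0265116 ] ends [0.58431142 0.21588127 0.14558082] [0.50433108 0.23226572 0.14341562] 0.09877098614435212
cheek 148 [0.58727909 0.21106387 0.13965689] [0.50253251 0.18938852 0.12542759] [0.61163554 0.23019816 0.1484383 ]
0.500 n100 y 0.217..0.239 zmax 0.151
0.510 n77 y 0.214..0.239 zmax 0.152
0.520 n85 y 0.212..0.237 zmax 0.151
0.530 n79 y 0.212..0.235 zmax 0.150
0.540 n79 y 0.207..0.233 zmax 0.150
0.550 n73 y 0.206..0.231 zmax 0.149
0.560 n71 y 0.204..0.228 zmax 0.150
0.570 n68 y 0.202..0.226 zmax 0.149
0.580 n62 y 0.197..0.223 zmax 0.146
0.590 n95 y 0.189..0.225 zmax 0.143
0.600 n47 y 0.192..0.224 zmax 0.143
0.610 n4 y 0.213..0.216 zmax 0.142
```

Request:
jog_arm(
  dp=[
    [20,40,30],
    [50,80,60],
    [80,125,60],
    [110,170,60],
    [140,215,60],
    [170,260,60],
    [195,305,60],
    [220,345,60],
    [250,385,60],
    [276,426,60],
  ],
  rot=[
    [0,0,0.14],
    [0,0,0.28],
    [0,0,0.42],
    [0,0,0.56],
    [0,0,0.7],
    [0,0,0.84],
    [0,0,0.98],
    [0,0,1.12],
    [0,0,1.26],
    [0,0,1.4],
  ],
  hand=[0,0,0,0,0,0,0,0,0,0],
  grip_force=25,
)

```text
time: 1.1
tcp_pos: [0.4378, -0.2178, 0.2905]
ee_rot: [-3.14, 0.001, 1.677]
wrist_force: [1.8, -0.2, 0.3]
finger_gap: 0.997
```

Request:
jog_arm(
  dp=[
    [10,45,0],
    [20,90,0],
    [30,138,0],
    [40,186,0],
    [50,234,0],
    [60,282,0],
    [70,330,0],
    [78,380,0],
    [85,425,0],
    [85,440,0],
  ],
  rot=[
    [0,0,0.13],
    [0,0,0.27],
    [0,0,0.4],
    [0,0,0.54],
    [0,0,0.68],
    [0,0,0.82],
    [0,0,0.96],
    [0,0,1.1],
    [0,0,1.243],
    [0,0,1.243],
  ],
  hand=[0,0,0,0,0,0,0,0,0,0],
)

```text
time: 2.1
tcp_pos: [0.5218, 0.2275, 0.2902]
ee_rot: [3.14, -0.001, 2.929]
wrist_force: [-0.1, 0.6, -0.2]
finger_gap: 1.003
```

```bash
cat >> h.py <<'E'
def wristcam(s,o):
    from scipy.spatial.transform import Rotation as Ro
    T=np.eye(4); T[:3,:3]=Ro.from_euler('xyz',o['ee_rot']).as_matrix(); T[:3,3]=o['tcp_pos']
    M=T@np.array(s['mount']); s['R']=M[:3,:3].T; s['t']=-M[:3,:3].T@M[:3,3]; return s
E
python3 - <<'E'
from plant import env,eyes
from h import *
o=env.observe(); s=wristcam(eyes.snapshot('wrist'),o); print(o['tcp_pos'],o['ee_rot'],s['mount'])
pickle.dump(s,open('w1.pkl','wb')); cv2.imwrite('pics/w1.png',s['color'])
E
```

```text
[0.5218031  0.22753399 0.29015115] [ 3.13988201e+00 -1.45689315e-03  2.92913241e+00] [[ 3.20366915e-04 -9.47646350e-01 -3.19321613e-01  8.07964586e-02]
 [ 9.99999927e-01  3.69927006e-04 -9.45538439e-05 -5.84437615e-04]
 [ 2.07729294e-04 -3.19321560e-01  9.47646399e-01 -1.42600596e-01]
 [ 0.00000000e+00  0.00000000e+00  0.00000000e+00  1.00000000e+00]]
```

View pics/w1.png

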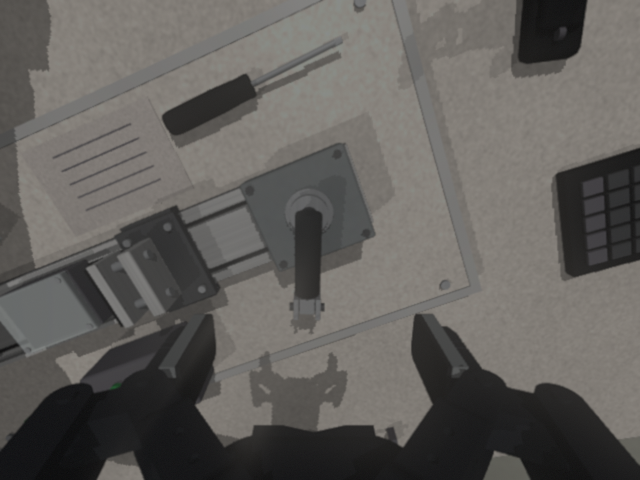

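The wrist view shows the grip lined up with the jaws. The tip is near (308,209) and the hinge cheeks near (307,307).

```bash
python3 - <<'E'
from h import *
s=pickle.load(open('w1.pkl','rb'))
print('hinge',plane(s,307,307,.135),'tip',plane(s,308,208,.15),'boss',plane(s,308,211,.105))
c=np.array([plane(s,u,v,.095) for u,v in((337,155),(249,189),(283,265),(368,233))]);print('screws',c, c.mean(0))
W=cloud(s)
for v in range(200,312,8): print(v,W[v,307].round(4))
E
```

```text
hinge [0.59914827 0.20435273 0.135     ] tip [0.50078327 0.227226   0.15      ] boss [0.51289511 0.22396392 0.105     ]
screws [[0.4678773  0.26203034 0.095     ]
 [0.48137466 0.17147582 0.095     ]
 [0.56624379 0.18500833 0.095     ]
 [0.550431   0.27851329 0.095     ]] [0.51648169 0.22425694 0.095     ]
200 [0.5013 0.2256 0.1098]
208 [0.5072 0.2244 0.1175]
216 [0.507  0.225  0.1513]
224 [0.514  0.2235 0.1505]
232 [0.5204 0.2221 0.1522]
240 [0.5273 0.2205 0.1524]
248 [0.5349 0.2188 0.1508]
256 [0.5424 0.2172 0.15  ]
264 [0.5493 0.2156 0.151 ]
272 [0.5578 0.2137 0.1485]
280 [0.5651 0.2121 0.1493]
288 [0.5735 0.2102 0.1477]
296 [0.5814 0.2085 0.1478]
304 [0.5921 0.206  0.1425]
```

Request:
jog_arm(
  dp=[
    [1,-5,-40],
    [1,-5,-80],
    [1,-5,-120],
    [1,-5,-145],
    [1,-5,-160],
    [1,-5,-168],
    [1,-5,-168],
  ],
  rot=[
    [0,0,-0.012],
    [0,0,-0.012],
    [0,0,-0.012],
    [0,0,-0.012],
    [0,0,-0.012],
    [0,0,-0.012],
    [0,0,-0.012],
  ],
  hand=[0,0,0,0,0,0,0],
)

```text
time: 2.85
tcp_pos: [0.5223, 0.2229, 0.1219]
ee_rot: [3.14, -0.002, 2.915]
wrist_force: [-0.2, 0.0, 1.0]
finger_gap: 1.006
```

Request:
jog_arm(
  dp=[
    [0,0,0],
    [0,0,0],
    [0,0,0],
    [0,0,0],
    [0,0,0],
    [0,0,0],
    [0,0,0],
  ],
  rot=[
    [0,0,0],
    [0,0,0],
    [0,0,0],
    [0,0,0],
    [0,0,0],
    [0,0,0],
    [0,0,0],
  ],
  hand=[60,120,180,255,255,255,255],
  grip_force=25,
)

```text
time: 3.55
tcp_pos: [0.5225, 0.2229, 0.1221]
ee_rot: [3.14, -0.002, 2.915]
wrist_force: [1.1, -0.3, 1.3]
finger_gap: 0.271
```

Request:
jog_arm(
  dp=[
    [1.4,-0.3,11.4],
    [4.4,-1.0,22.4],
    [9.1,-2.1,32.9],
    [15.1,-3.5,42.5],
    [22.5,-5.2,51.1],
  ],
  rot=[
    [0,0,0],
    [0,0,0],
    [0,0,0],
    [0,0,0],
    [0,0,0],
  ],
  hand=[255,255,255,255,255],
)

```text
time: 4.05
tcp_pos: [0.5447, 0.2174, 0.1738]
ee_rot: [3.141, -0.003, 2.915]
wrist_force: [-1.0, 0.5, -7.6]
finger_gap: 0.272
```

Request:
jog_arm(
  dp=[
    [8.9,-2.0,6.8],
    [18.4,-4.2,12.8],
    [28.8,-6.6,17.2],
    [39.6,-9.1,20.0],
    [47.0,-10.8,20.9],
    [47.0,-10.8,20.9],
  ],
  rot=[
    [0,0,0],
    [0,0,0],
    [0,0,0],
    [0,0,0],
    [0,0,0],
    [0,0,0],
  ],
  hand=[255,255,255,255,255,255],
)

```text
time: 4.65
tcp_pos: [0.5934, 0.2062, 0.1954]
ee_rot: [3.14, -0.002, 2.914]
wrist_force: [-1.1, -1.9, 3.4]
finger_gap: 0.271
```

```bash
python3 - <<'E'
from plant import env,eyes
from h import *
s=eyes.snapshot('side'); cv2.imwrite('pics/s2.png',cv2.resize(s['color'][200:380,130:330],None,fx=4,fy=4)[:600]);pickle.dump(s,open('s2.pkl','wb'))
E
```

```text
(no output)
```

View pics/s2.png

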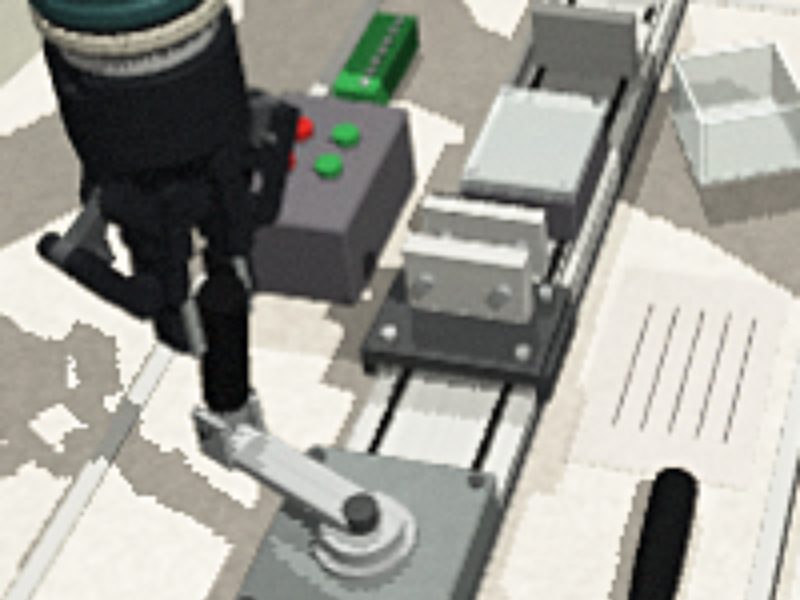

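The grip now stands about upright in the jaws. I'll push it outward until it reaches its stop.

Request:
jog_arm(
  dp=[
    [2.0,-0.5,0],
    [4.0,-0.9,0],
    [5.0,-1.1,0],
    [5.0,-1.1,0],
  ],
  rot=[
    [0,0,0],
    [0,0,0],
    [0,0,0],
    [0,0,0],
  ],
  hand=[255,255,255,255],
)

```text
time: 5.1
tcp_pos: [0.5976, 0.2054, 0.1955]
ee_rot: [3.141, -0.002, 2.915]
wrist_force: [-5.6, -0.4, 3.3]
finger_gap: 0.264
```

Request:
jog_arm(
  dp=[
    [1.5,-0.3,0],
    [3.0,-0.7,0],
    [3.0,-0.7,0],
  ],
  rot=[
    [0,0,0],
    [0,0,0],
    [0,0,0],
  ],
  hand=[255,255,255],
)

```text
time: 5.4
tcp_pos: [0.5998, 0.2049, 0.1955]
ee_rot: [3.141, -0.003, 2.916]
wrist_force: [-5.1, -1.6, 2.5]
finger_gap: 0.265
```

Request:
jog_arm(
  dp=[
    [1.5,-0.3,0],
    [3.0,-0.7,0],
    [3.0,-0.7,0],
  ],
  rot=[
    [0,0,0],
    [0,0,0],
    [0,0,0],
  ],
  hand=[255,255,255],
)

```text
time: 5.7
tcp_pos: [0.6023, 0.2044, 0.1954]
ee_rot: [-3.141, -0.004, 2.916]
wrist_force: [-5.3, -0.8, 2.0]
finger_gap: 0.264
```

```bash
python3 - <<'E'
from plant import env,eyes
from h import *
s=eyes.snapshot('side'); cv2.imwrite('pics/s3.png',cv2.resize(s['color'][220:340,160:290],None,fx=5,fy=5)[:600]);pickle.dump(s,open('s3.pkl','wb'))
E
```

```text
(no output)
```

View pics/s3.png

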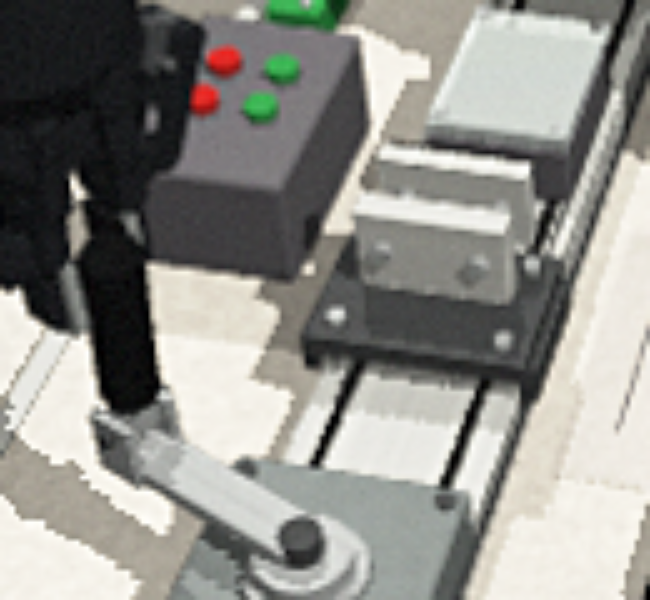

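```bash
python3 - <<'E'
from h import *
for f in ('s2','s3'):
    s=pickle.load(open(f+'.pkl','rb')); W=cloud(s); g=s['color'].max(-1)
    m=np.zeros(g.shape,bool); m[255:306,172:200]=1
    m&=(g<50)&(W[...,2]>.15)&(W[...,2]<.21)&(W[...,1]>.17)
    P=W[m]
    for lo in np.arange(.15,.22,.01):
        r=P[(P[:,2]>=lo)&(P[:,2]<lo+.01)]
        if len(r)>3: print(f,round(lo,3),len(r),np.median(r,0).round(4), r[:,0].min().round(4),r[:,0].max().round(4))
    # px edges
    for v in range(268,300,4):
        row=np.where(g[v,172:200]<50)[0]+172; print(v,row.min() if len(row) else None,row.max() if len(row) else None)
E
```

```text
s2 0.15 34 [0.5863 0.2161 0.1553] 0.5822 0.5974
s2 0.16 31 [0.5851 0.2167 0.1654] 0.5794 0.5957
s2 0.17 35 [0.5837 0.2175 0.1736] 0.5782 0.5941
s2 0.18 38 [0.5813 0.2179 0.1848] 0.5761 0.5904
s2 0.19 33 [0.5788 0.2182 0.1947] 0.5744 0.5886
s2 0.2 52 [0.58   0.2197 0.2057] 0.5725 0.5939
268 172 193
272 172 197
276 172 191
280 172 191
284 172 191
288 181 191
292 181 191
296 181 191
s3 0.15 33 [0.5872 0.215  0.1562] 0.5837 0.5973
s3 0.16 37 [0.588  0.2169 0.1658] 0.5823 0.5976
s3 0.17 42 [0.5861 0.216  0.1752] 0.5815 0.5969
s3 0.18 37 [0.5845 0.2165 0.1851] 0.5811 0.5971
s3 0.19 46 [0.585  0.2173 0.1949] 0.5803 0.5962
s3 0.2 50 [0.5854 0.2175 0.2057] 0.5786 0.6016
268 172 189
272 172 188
276 176 188
280 172 189
284 172 189
288 179 190
292 179 190
296 180 191
```

It still leans slightly inward (about 1.5 rad), so I'll keep pushing.

Request:
jog_arm(
  dp=[
    [1.5,-0.3,0],
    [3.0,-0.7,0],
    [4.5,-1.0,0],
    [6.0,-1.3,0],
    [6.0,-1.3,0],
  ],
  rot=[
    [0,0,0],
    [0,0,0],
    [0,0,0],
    [0,0,0],
    [0,0,0],
  ],
  hand=[255,255,255,255,255],
)

```text
time: 6.25
tcp_pos: [0.6081, 0.2029, 0.1951]
ee_rot: [-3.141, -0.004, 2.916]
wrist_force: [-4.5, -0.7, 0.3]
finger_gap: 0.252
```

```bash
python3 - <<'E'
from plant import env,eyes
from h import *
s=eyes.snapshot('side'); cv2.imwrite('pics/s4.png',cv2.resize(s['color'][220:340,160:290],None,fx=5,fy=5)[:600]);pickle.dump(s,open('s4.pkl','wb'))
o=env.observe();w=wristcam(eyes.snapshot('wrist'),o);cv2.imwrite('pics/w4.png',w['color'])
W=cloud(s); g=s['color'].max(-1)
m=np.zeros(g.shape,bool); m[255:306,172:200]=1
m&=(g<50)&(W[...,2]>.15)&(W[...,2]<.21)&(W[...,1]>.17)
P=W[m]
for lo in np.arange(.15,.21,.01):
        r=P[(P[:,2]>=lo)&(P[:,2]<lo+.01)]
        if len(r)>3: print(round(lo,3),len(r),np.median(r,0).round(4), r[:,0].min().round(4),r[:,0].max().round(4))
E
```

```text
0.15 32 [0.5885 0.216  0.1564] 0.5845 0.6
0.16 42 [0.5895 0.2155 0.1642] 0.585 0.6002
0.17 44 [0.5889 0.2149 0.1751] 0.5846 0.5993
0.18 41 [0.5885 0.2158 0.1848] 0.584 0.599
0.19 45 [0.5882 0.2156 0.196 ] 0.583 0.6009
0.2 51 [0.5882 0.215  0.2059] 0.5831 0.6011
```

View pics/s4.png

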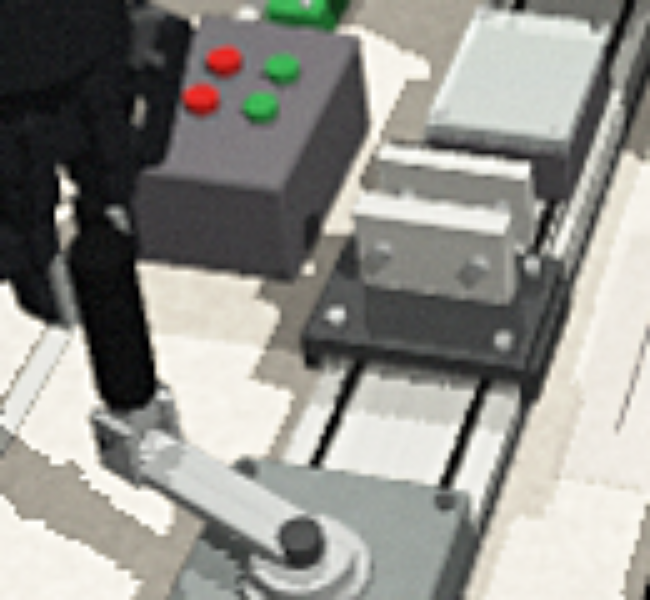

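View pics/w4.png

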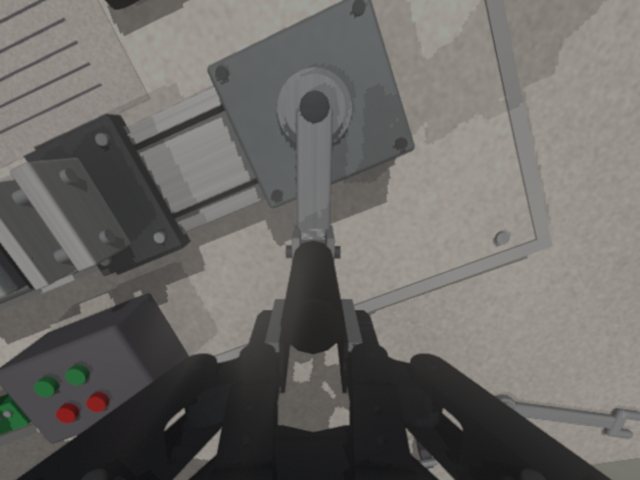

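Request:
jog_arm(
  dp=[
    [0,0,0],
    [0,0,0],
    [-4,0.8,-4],
    [-7,1.6,-10],
    [-7,1.6,-10],
  ],
  rot=[
    [0,0,0],
    [0,0,0],
    [0,0,0],
    [0,0,0],
    [0,0,0],
  ],
  hand=[120,120,120,120,120],
)

```text
time: 6.85
tcp_pos: [0.6002, 0.2045, 0.1841]
ee_rot: [-3.14, -0.005, 2.917]
wrist_force: [-0.4, -0.4, -0.2]
finger_gap: 0.532
```

```bash
python3 - <<'E'
from plant import env,eyes
from h import *
o=env.observe();print(o['qpos'].round(3),o['tcp_pos'],o['wrist_force'],o['finger_gap'])
w=wristcam(eyes.snapshot('wrist'),o);cv2.imwrite('pics/w5.png',w['color'])
s=eyes.snapshot('side'); cv2.imwrite('pics/s5.png',cv2.resize(s['color'][220:340,160:290],None,fx=5,fy=5)[:600])
W=cloud(w)
for u,v in((313,260),(313,290),(313,320),(313,345)): print(W[v,u].round(4))
print('axis',plane(w,315,106,.125),'hinge',plane(w,313,248,.135))
E
```

```text
[ 0.158  0.632 -0.772  1.643  0.485  1.074  0.59 ] [0.60020016 0.20448729 0.18411331] [-0.35737035 -0.41444682 -0.16113649] 0.531981393997952
[0.5915 0.2057 0.1357]
[0.584  0.2075 0.1933]
[0.5832 0.2078 0.2197]
[0.5866 0.207  0.2297]
axis [0.50840746 0.22572633 0.125     ] hinge [0.58442104 0.20729547 0.135     ]
```

View pics/w5.png

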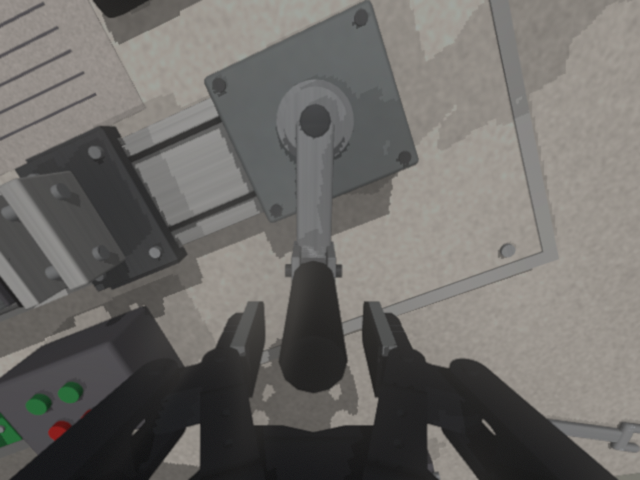

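View pics/s5.png

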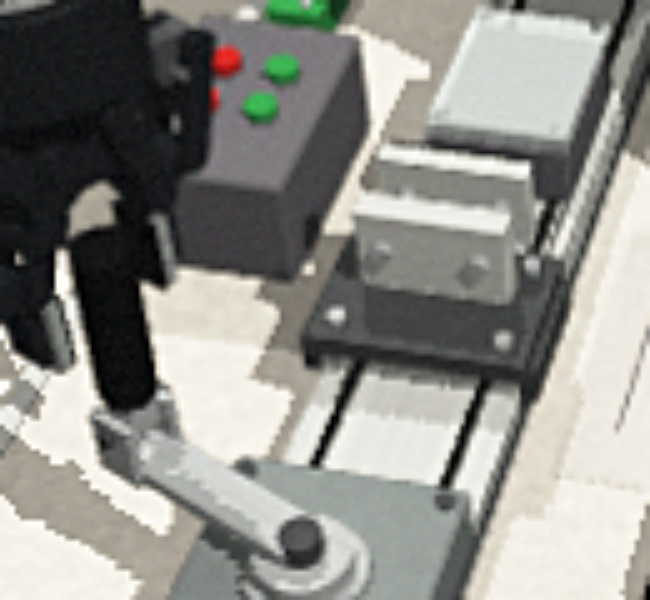

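```bash
python3 - <<'E'
from plant import env
from h import *
o=env.observe()
from plant import eyes
w=wristcam(eyes.snapshot('wrist'),o)
pickle.dump(w,open('w5.pkl','wb'))
print('tip',plane(w,314,360,.23),'axis',plane(w,315,121,.125),'hinge',plane(w,313.5,267,.135))
W=cloud(w)
for v in (275,300,330,350,365,380): print(W[v,314].round(4))
c=np.array([plane(w,u,v,.095) for u,v in((361,18),(220,85),(277,210),(404,158))]);print(c,c.mean(0))
E
```

```text
tip [0.59345207 0.20595903 0.23      ] axis [0.51672856 0.22411981 0.125     ] hinge [0.59741472 0.20486752 0.135     ]
[0.585  0.208  0.1775]
[0.5843 0.2081 0.2045]
[0.5837 0.2082 0.2275]
[0.59   0.2068 0.2295]
[0.5954 0.2055 0.23  ]
[0.6013 0.2042 0.23  ]
[[0.46744741 0.26279891 0.095     ]
 [0.48277737 0.17200793 0.095     ]
 [0.56608178 0.18616182 0.095     ]
 [0.5511066  0.27637636 0.095     ]] [0.51685329 0.22433625 0.095     ]
```

Request:
jog_arm(
  dp=[
    [-3.5,0.7,0],
    [-3.5,0.7,0],
    [-3.5,0.7,0],
    [-3.5,0.7,0],
    [-3.5,0.7,0],
  ],
  rot=[
    [0,0,0],
    [0,0,0],
    [0,0,0],
    [0,0,0],
    [0,0,0],
  ],
  hand=[120,160,255,255,255],
  grip_force=90,
)

```text
time: 7.5
tcp_pos: [0.5977, 0.2052, 0.1855]
ee_rot: [-3.141, -0.004, 2.916]
wrist_force: [-1.5, -1.4, 4.3]
finger_gap: 0.263
```

```bash
cat > c.py <<'E'
# usage: c.py dtheta_per_row nrows  [R]
import sys,numpy as np
from plant import env
o=env.observe(); p=o['tcp_pos'][:2]*1000
C=np.array([515.5,224.2]); 
R=float(sys.argv[3]) if len(sys.argv)>3 else 83.2
d=float(sys.argv[1]); n=int(sys.argv[2])
v=p-C; th=np.arctan2(v[1],v[0]); yaw=o['ee_rot'][2]
F=o['wrist_force']; er=v/np.hypot(*v); et=np.array([er[1],-er[0]])
print('t',round(o['time'],2),'q',o['qpos'].round(2),'theta',th.round(3),'rad',np.hypot(*v).round(1),'yaw',yaw.round(3),'z',o['tcp_pos'][2].round(4),'Frad',(F[:2]@er).round(1),'Fdrag',(-(F[:2]@et)).round(1),'Fz',F[2].round(1),'gap',o['finger_gap'].round(3))
print([[round(float(a),1) for a in (C+R*np.array([np.cos(th-d*k),np.sin(th-d*k)])-p)]+[0] for k in range(1,n+1)])
print([[0,0,round(-d*k,3)] for k in range(1,n+1)])
E
python3 c.py 0.06 10
```

```text
Traceback (most recent call last):
  File "c.py", line 10, in <module>
    print('t',round(o['time'],2),'q',o['qpos'].round(2),'theta',th.round(3),'rad',np.hypot(*v).round(1),'yaw',yaw.round(3),'z',o['tcp_pos'][2].round(4),'Frad',(F[:2]@er).round(1),'Fdrag',(-(F[:2]@et)).round(1),'Fz',F[2].round(1),'gap',o['finger_gap'].round(3))
                                                                                                                                                                                                                                           ^^^^^^^^^^^^^^^^^^^^^
AttributeError: 'float' object has no attribute 'round'
```

```bash
sed -i "s/o\['finger_gap'\].round(3)/round(o['finger_gap'],3)/" c.py; python3 c.py 0.06 10 83.5
```

```text
t 7.5 q [ 0.16  0.63 -0.77  1.65  0.48  1.07  0.59] theta -0.227 rad 84.3 yaw 2.916 z 0.1855 Frad -1.2 Fdrag -1.7 Fz 4.3 gap 0.263
[[-2.1, -4.7, 0], [-3.7, -9.4, 0], [-5.5, -14.1, 0], [-7.6, -18.6, 0], [-10.0, -23.0, 0], [-12.7, -27.3, 0], [-15.6, -31.3, 0], [-18.7, -35.3, 0], [-22.1, -39.0, 0], [-25.7, -42.5, 0]]
[[0, 0, -0.06], [0, 0, -0.12], [0, 0, -0.18], [0, 0, -0.24], [0, 0, -0.3], [0, 0, -0.36], [0, 0, -0.42], [0, 0, -0.48], [0, 0, -0.54], [0, 0, -0.6]]
```

Request:
jog_arm(
  dp=[
    [-1.5,-4.7,0],
    [-3.4,-9.4,0],
    [-5.5,-14.1,0],
    [-7.6,-18.6,0],
    [-10.0,-23.0,0],
    [-12.7,-27.3,0],
    [-15.6,-31.3,0],
    [-18.7,-35.3,0],
    [-22.1,-39.0,0],
    [-25.7,-42.5,0],
  ],
  rot=[
    [0,0,-0.06],
    [0,0,-0.12],
    [0,0,-0.18],
    [0,0,-0.24],
    [0,0,-0.3],
    [0,0,-0.36],
    [0,0,-0.42],
    [0,0,-0.48],
    [0,0,-0.54],
    [0,0,-0.6],
  ],
  hand=[255,255,255,255,255,255,255,255,255,255],
)

```text
time: 8.5
tcp_pos: [0.5738, 0.1637, 0.1857]
ee_rot: [3.137, -0.003, 2.314]
wrist_force: [5.2, 2.0, -3.4]
finger_gap: 0.259
```

```bash
python3 c.py 0.06 10 83.5
```

```text
t 8.5 q [ 0.16  0.52 -0.66  1.75  0.37  0.99  0.11] theta -0.804 rad 84.0 yaw 2.314 z 0.1857 Frad 2.2 Fdrag 5.1 Fz -3.4 gap 0.259
[[-4.1, -3.0, 0], [-8.0, -6.1, 0], [-12.1, -9.0, 0], [-16.3, -11.7, 0], [-20.7, -14.1, 0], [-25.2, -16.2, 0], [-29.9, -18.0, 0], [-34.7, -19.6, 0], [-39.5, -20.9, 0], [-44.4, -21.9, 0]]
[[0, 0, -0.06], [0, 0, -0.12], [0, 0, -0.18], [0, 0, -0.24], [0, 0, -0.3], [0, 0, -0.36], [0, 0, -0.42], [0, 0, -0.48], [0, 0, -0.54], [0, 0, -0.6]]
```

Request:
jog_arm(
  dp=[
    [-4.1,-3.0,0],
    [-8.0,-6.1,0],
    [-12.1,-9.0,0],
    [-16.3,-11.7,0],
    [-20.7,-14.1,0],
    [-25.2,-16.2,0],
    [-29.9,-18.0,0],
    [-34.7,-19.6,0],
    [-39.5,-20.9,0],
    [-44.4,-21.9,0],
  ],
  rot=[
    [0,0,-0.06],
    [0,0,-0.12],
    [0,0,-0.18],
    [0,0,-0.24],
    [0,0,-0.3],
    [0,0,-0.36],
    [0,0,-0.42],
    [0,0,-0.48],
    [0,0,-0.54],
    [0,0,-0.6],
  ],
  hand=[255,255,255,255,255,255,255,255,255,255],
)

```text
time: 9.5
tcp_pos: [0.5315, 0.1413, 0.1857]
ee_rot: [3.132, -0.003, 1.711]
wrist_force: [6.3, -1.0, -4.4]
finger_gap: 0.261
```

```bash
python3 c.py 0.06 10 83.5;  python3 - <<'E'
from plant import env,eyes
from h import *
s=eyes.snapshot('side'); cv2.imwrite('pics/s6.png',cv2.resize(s['color'][180:380,150:350],None,fx=3,fy=3)); pickle.dump(s,open('s6.pkl','wb'))
E
```

```text
t 9.5 q [ 0.12  0.41 -0.54  1.87  0.26  0.92 -0.41] theta -1.38 rad 84.4 yaw 1.711 z 0.1857 Frad 2.2 Fdrag 6.0 Fz -4.4 gap 0.261
[[-5.1, 0.1, 0], [-10.1, -0.4, 0], [-15.1, -0.6, 0], [-20.1, -0.5, 0], [-25.1, -0.1, 0], [-30.1, 0.6, 0], [-35.0, 1.6, 0], [-39.8, 2.9, 0], [-44.6, 4.4, 0], [-49.2, 6.3, 0]]
[[0, 0, -0.06], [0, 0, -0.12], [0, 0, -0.18], [0, 0, -0.24], [0, 0, -0.3], [0, 0, -0.36], [0, 0, -0.42], [0, 0, -0.48], [0, 0, -0.54], [0, 0, -0.6]]
```

View pics/s6.png

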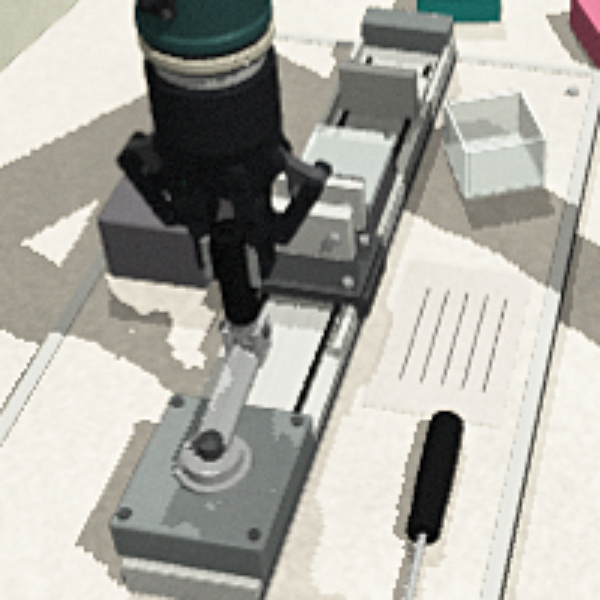

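```bash
python3 - <<'E'
from h import *
t=pickle.load(open('top0.pkl','rb'))
cv2.imwrite('pics/tb.png',cv2.resize(t['color'][150:235,225:425],None,fx=4,fy=4,interpolation=cv2.INTER_CUBIC))
W=cloud(t)
# bed axis dir: -y of carriage
d=np.array([-np.sin(np.radians(10)),-np.cos(np.radians(10))]) 
C=np.array([.5155,.2242])
for a in (9.7,10.4):
    pass
# height profile along bed from housing
B=np.array([np.sin(0),0])
for s in np.arange(.08,.46,.005):
    for sg in (-1,):
        e=np.array([sg*np.sin(np.radians(-10)),-np.cos(np.radians(10))])
        p=C+s*e; m=(np.hypot(W[...,0]-p[0],W[...,1]-p[1])<.006)
        print(round(s*1000),np.round(np.nanmedian(W[m][:,2])*1000) if m.any() else None,end='; ')
print(e)
E
```

```text
80 60.0; 85 59.0; 90 60.0; 95 59.0; 100 59.0; 105 61.0; 110 59.0; 115 60.0; 120 59.0; 125 59.0; 130 63.0; 135 87.0; 140 86.0; 145 86.0; 150 85.0; 155 85.0; 160 85.0; 165 129.0; 170 130.0; 175 130.0; 180 117.0; 185 86.0; 190 85.0; 195 85.0; 200 88.0; 205 131.0; 210 130.0; 215 127.0; 220 61.0; 225 59.0; 230 60.0; 235 60.0; 240 60.0; 245 60.0; 250 60.0; 255 59.0; 260 60.0; 265 102.0; 270 103.0; 275 103.0; 280 104.0; 285 105.0; 290 105.0; 295 104.0; 300 104.0; 305 104.0; 310 104.0; 315 105.0; 320 104.0; 325 104.0; 330 104.0; 335 104.0; 340 103.0; 345 102.0; 350 102.0; 355 61.0; 360 60.0; 365 59.0; 370 61.0; 375 60.0; 380 60.0; 385 59.0; 390 59.0; 395 59.0; 400 58.0; 405 59.0; 410 59.0; 415 60.0; 420 61.0; 425 77.0; 430 108.0; 435 110.0; 440 109.0; 445 69.0; 450 69.0; 455 70.0; [ 0.17364818 -0.98480775]
```

View pics/tb.png

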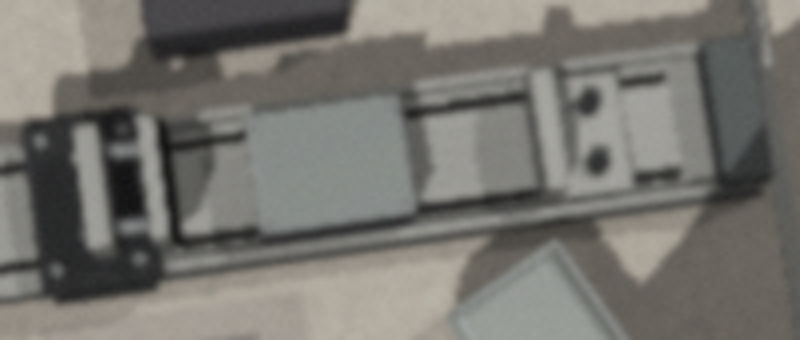

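Request:
jog_arm(
  dp=[
    [-5.1,-0.2,0],
    [-10.1,-0.4,0],
    [-15.1,-0.6,0],
    [-20.1,-0.5,0],
    [-25.1,-0.1,0],
    [-30.1,0.6,0],
    [-35.0,1.6,0],
    [-39.8,2.9,0],
    [-44.6,4.4,0],
    [-49.2,6.3,0],
  ],
  rot=[
    [0,0,-0.06],
    [0,0,-0.12],
    [0,0,-0.18],
    [0,0,-0.24],
    [0,0,-0.3],
    [0,0,-0.36],
    [0,0,-0.42],
    [0,0,-0.48],
    [0,0,-0.54],
    [0,0,-0.6],
  ],
  hand=[255,255,255,255,255,255,255,255,255,255],
)

```text
time: 10.55
tcp_pos: [0.4831, 0.1456, 0.1856]
ee_rot: [3.13, -0.003, 1.106]
wrist_force: [6.0, -4.4, -3.3]
finger_gap: 0.258
```

```bash
python3 c.py 0.06 10 83.5
```

```text
t 10.55 q [ 0.01  0.32 -0.44  1.98  0.19  0.87 -0.99] theta -1.961 rad 85.0 yaw 1.106 z 0.1856 Frad 1.8 Fdrag 7.2 Fz -3.3 gap 0.258
[[-4.0, 3.4, 0], [-8.4, 5.8, 0], [-12.7, 8.3, 0], [-16.9, 11.2, 0], [-20.8, 14.2, 0], [-24.6, 17.5, 0], [-28.1, 21.1, 0], [-31.5, 24.8, 0], [-34.6, 28.7, 0], [-37.5, 32.8, 0]]
[[0, 0, -0.06], [0, 0, -0.12], [0, 0, -0.18], [0, 0, -0.24], [0, 0, -0.3], [0, 0, -0.36], [0, 0, -0.42], [0, 0, -0.48], [0, 0, -0.54], [0, 0, -0.6]]
```

Request:
jog_arm(
  dp=[
    [-4.3,2.8,0],
    [-8.4,5.8,0],
    [-12.7,8.3,0],
    [-16.9,11.2,0],
    [-20.8,14.2,0],
    [-24.6,17.5,0],
    [-28.1,21.1,0],
    [-31.5,24.8,0],
    [-34.6,28.7,0],
    [-37.5,32.8,0],
  ],
  rot=[
    [0,0,-0.06],
    [0,0,-0.12],
    [0,0,-0.18],
    [0,0,-0.24],
    [0,0,-0.3],
    [0,0,-0.36],
    [0,0,-0.42],
    [0,0,-0.48],
    [0,0,-0.54],
    [0,0,-0.6],
  ],
  hand=[255,255,255,255,255,255,255,255,255,255],
)

```text
time: 11.55
tcp_pos: [0.4457, 0.1754, 0.1855]
ee_rot: [3.126, 0.001, 0.503]
wrist_force: [0.2, -8.7, 3.4]
finger_gap: 0.26
```

```bash
python3 c.py 0.06 10 83.5; python3 - <<'E'
from plant import env,eyes
from h import *
s=eyes.snapshot('side'); cv2.imwrite('pics/s7.png',cv2.resize(s['color'][180:380,150:350],None,fx=3,fy=3)); pickle.dump(s,open('s7.pkl','wb'))
E
```

```text
t 11.55 q [-0.14  0.27 -0.36  2.04  0.14  0.86 -1.65] theta -2.532 rad 85.2 yaw 0.503 z 0.1855 Frad 4.8 Fdrag 7.3 Fz 3.4 gap 0.26
[[-1.3, 5.2, 0], [-3.8, 9.5, 0], [-6.1, 14.0, 0], [-8.0, 18.6, 0], [-9.7, 23.3, 0], [-11.1, 28.2, 0], [-12.2, 33.0, 0], [-13.0, 38.0, 0], [-13.5, 43.0, 0], [-13.7, 48.0, 0]]
[[0, 0, -0.06], [0, 0, -0.12], [0, 0, -0.18], [0, 0, -0.24], [0, 0, -0.3], [0, 0, -0.36], [0, 0, -0.42], [0, 0, -0.48], [0, 0, -0.54], [0, 0, -0.6]]
```

View pics/s7.png

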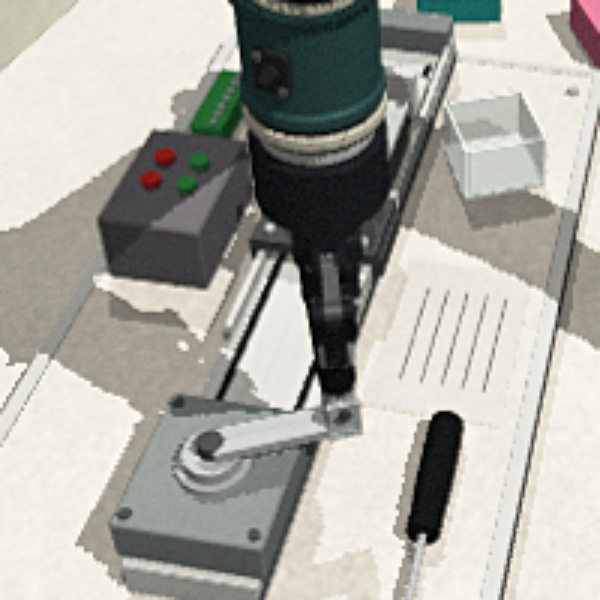

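```bash
python3 c.py 0.045 10 85.5
```

```text
t 11.6 q [-0.14  0.27 -0.36  2.04  0.14  0.86 -1.65] theta -2.544 rad 85.3 yaw 0.501 z 0.1854 Frad 4.0 Fdrag 4.4 Fz 3.3 gap 0.256
[[-2.3, 3.1, 0], [-4.2, 6.4, 0], [-6.0, 9.8, 0], [-7.7, 13.3, 0], [-9.1, 16.9, 0], [-10.5, 20.5, 0], [-11.6, 24.1, 0], [-12.6, 27.9, 0], [-13.4, 31.6, 0], [-14.1, 35.4, 0]]
[[0, 0, -0.045], [0, 0, -0.09], [0, 0, -0.135], [0, 0, -0.18], [0, 0, -0.225], [0, 0, -0.27], [0, 0, -0.315], [0, 0, -0.36], [0, 0, -0.405], [0, 0, -0.45]]
```

Request:
jog_arm(
  dp=[
    [-2.3,3.1,0],
    [-4.2,6.4,0],
    [-6.0,9.8,0],
    [-7.7,13.3,0],
    [-9.1,16.9,0],
    [-10.5,20.5,0],
    [-11.6,24.1,0],
    [-12.6,27.9,0],
    [-13.4,31.6,0],
    [-14.1,35.4,0],
  ],
  rot=[
    [0,0,-0.045],
    [0,0,-0.09],
    [0,0,-0.135],
    [0,0,-0.18],
    [0,0,-0.225],
    [0,0,-0.27],
    [0,0,-0.315],
    [0,0,-0.36],
    [0,0,-0.405],
    [0,0,-0.45],
  ],
  hand=[255,255,255,255,255,255,255,255,255,255],
)

```text
time: 12.6
tcp_pos: [0.4309, 0.2094, 0.1854]
ee_rot: [3.123, 0.002, 0.049]
wrist_force: [-0.9, -6.1, 5.5]
finger_gap: 0.259
```

```bash
python3 c.py 0.02 4 85.5
```

```text
t 12.6 q [-0.27  0.27 -0.3   2.03  0.12  0.87 -2.16] theta -2.969 rad 85.9 yaw 0.049 z 0.1854 Frad 1.9 Fdrag 5.9 Fz 5.5 gap 0.259
[[0.1, 1.8, 0], [-0.1, 3.4, 0], [-0.3, 5.1, 0], [-0.5, 6.8, 0]]
[[0, 0, -0.02], [0, 0, -0.04], [0, 0, -0.06], [0, 0, -0.08]]
```

Request:
jog_arm(
  dp=[
    [0.0,1.8,0],
    [-0.1,3.4,0],
    [-0.3,5.1,0],
    [-0.5,6.8,0],
  ],
  rot=[
    [0,0,-0.02],
    [0,0,-0.04],
    [0,0,-0.06],
    [0,0,-0.08],
  ],
  hand=[255,255,255,255],
)

```text
time: 13.0
tcp_pos: [0.4302, 0.2144, 0.1854]
ee_rot: [3.12, 0.003, -0.032]
wrist_force: [-1.4, -7.1, 4.9]
finger_gap: 0.261
```

```bash
python3 c.py 0.02 4 85.8
```

```text
t 13.0 q [-0.29  0.27 -0.29  2.03  0.12  0.87 -2.25] theta -3.027 rad 85.9 yaw -0.032 z 0.1854 Frad 2.2 Fdrag 6.9 Fz 4.9 gap 0.261
[[-0.1, 1.7, 0], [-0.3, 3.4, 0], [-0.4, 5.1, 0], [-0.5, 6.8, 0]]
[[0, 0, -0.02], [0, 0, -0.04], [0, 0, -0.06], [0, 0, -0.08]]
```

Request:
jog_arm(
  dp=[
    [-0.1,2.0,0],
    [-0.2,4.0,0],
    [-0.3,6.0,0],
    [-0.4,8.0,0],
  ],
  rot=[
    [0,0,-0.02],
    [0,0,-0.04],
    [0,0,-0.06],
    [0,0,-0.07],
  ],
  hand=[255,255,255,255],
)

```text
time: 13.4
tcp_pos: [0.4297, 0.2206, 0.1854]
ee_rot: [3.117, 0.004, -0.103]
wrist_force: [-1.5, -6.7, 4.7]
finger_gap: 0.256
```

```bash
python3 c.py 0.02 4 85.8
```

```text
t 13.4 q [-0.31  0.28 -0.28  2.02  0.12  0.88 -2.33] theta -3.099 rad 85.9 yaw -0.103 z 0.1854 Frad 1.8 Fdrag 6.6 Fz 4.7 gap 0.256
[[0.0, 1.7, 0], [0.0, 3.4, 0], [0.0, 5.2, 0], [0.1, 6.9, 0]]
[[0, 0, -0.02], [0, 0, -0.04], [0, 0, -0.06], [0, 0, -0.08]]
```

Request:
jog_arm(
  dp=[
    [0,2.0,0],
    [0,4.0,0],
    [0,6.0,0],
    [0.1,8.0,0],
  ],
  rot=[
    [0,0,-0.02],
    [0,0,-0.04],
    [0,0,-0.06],
    [0,0,-0.07],
  ],
  hand=[255,255,255,255],
)

```text
time: 13.8
tcp_pos: [0.4297, 0.2268, 0.1854]
ee_rot: [3.113, 0.005, -0.174]
wrist_force: [-2.4, -6.8, 4.6]
finger_gap: 0.262
```

```bash
python3 c.py 0.02 4 85.8
```

```text
t 13.8 q [-0.33  0.28 -0.27  2.01  0.12  0.89 -2.41] theta 3.111 rad 85.9 yaw -0.174 z 0.1854 Frad 2.1 Fdrag 6.8 Fz 4.6 gap 0.262
[[0.2, 1.7, 0], [0.3, 3.4, 0], [0.4, 5.1, 0], [0.6, 6.8, 0]]
[[0, 0, -0.02], [0, 0, -0.04], [0, 0, -0.06], [0, 0, -0.08]]
```

Request:
jog_arm(
  dp=[
    [0.1,2.0,0],
    [0.2,4.0,0],
    [0.4,6.0,0],
    [0.6,8.0,0],
  ],
  rot=[
    [0.003,0,-0.02],
    [0.006,0,-0.04],
    [0.009,0,-0.06],
    [0.012,0,-0.07],
  ],
  hand=[255,255,255,255],
)

```text
time: 14.2
tcp_pos: [0.43, 0.2331, 0.1854]
ee_rot: [3.122, 0.008, -0.245]
wrist_force: [-1.7, -5.9, 5.7]
finger_gap: 0.26
```

```bash
python3 c.py 0.02 4 85.8
```

```text
t 14.2 q [-0.34  0.28 -0.26  2.    0.1   0.88 -2.48] theta 3.038 rad 85.9 yaw -0.245 z 0.1854 Frad 1.1 Fdrag 6.0 Fz 5.7 gap 0.26
[[0.3, 1.7, 0], [0.6, 3.4, 0], [0.8, 5.1, 0], [1.1, 6.8, 0]]
[[0, 0, -0.02], [0, 0, -0.04], [0, 0, -0.06], [0, 0, -0.08]]
```

Request:
jog_arm(
  dp=[
    [0.2,2.0,0],
    [0.5,4.0,0],
    [0.8,6.0,0],
    [1.1,8.0,0],
  ],
  rot=[
    [0.003,0,-0.02],
    [0.006,0,-0.04],
    [0.009,0,-0.06],
    [0.012,0,-0.07],
  ],
  hand=[255,255,255,255],
)

```text
time: 14.6
tcp_pos: [0.4308, 0.2389, 0.1854]
ee_rot: [3.129, 0.012, -0.315]
wrist_force: [-2.0, -8.3, 6.6]
finger_gap: 0.261
```

```bash
python3 c.py 0.02 4 85.8;  python3 - <<'E'
from plant import env,eyes
from h import *
s=eyes.snapshot('side'); cv2.imwrite('pics/s8.png',cv2.resize(s['color'][180:380,150:350],None,fx=3,fy=3)); pickle.dump(s,open('s8.pkl','wb'))
s=eyes.snapshot('top'); cv2.imwrite('pics/t8.png',cv2.resize(s['color'][140:260,130:430],None,fx=2.6,fy=2.6)); pickle.dump(s,open('t8.pkl','wb'))
E
```

```text
t 14.6 q [-0.36  0.29 -0.25  2.    0.09  0.88 -2.54] theta 2.97 rad 86.0 yaw -0.315 z 0.1854 Frad 0.5 Fdrag 8.5 Fz 6.6 gap 0.261
[[0.5, 1.7, 0], [0.8, 3.3, 0], [1.2, 5.0, 0], [1.6, 6.7, 0]]
[[0, 0, -0.02], [0, 0, -0.04], [0, 0, -0.06], [0, 0, -0.08]]
```

View pics/s8.png

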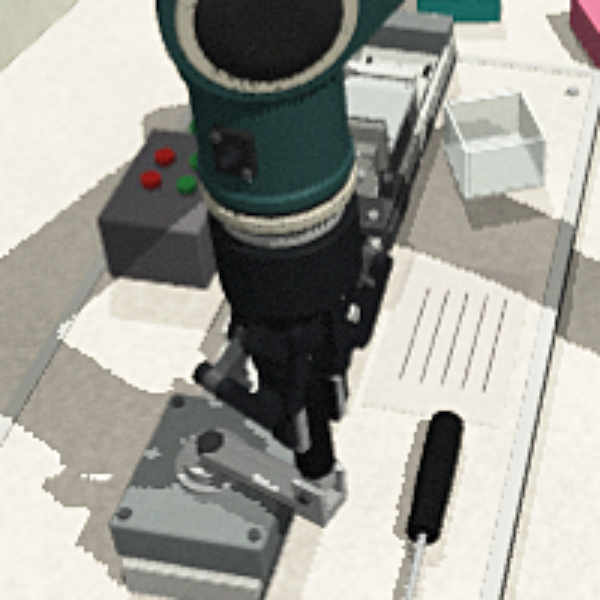

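View pics/t8.png

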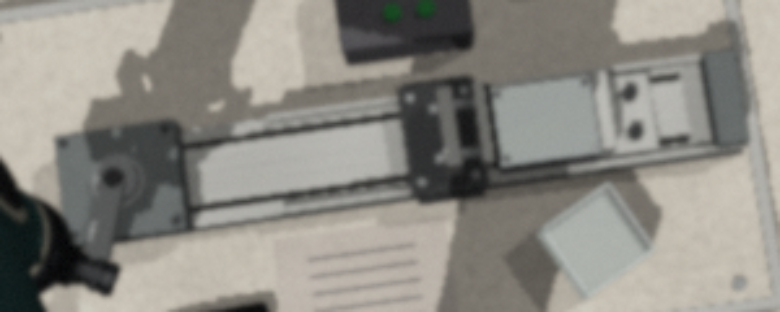

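The top view shows the enclosure at the end stop, around column 605 of the crop, and the drag has risen to 8.5 N. I'll take small steps from here.

Request:
jog_arm(
  dp=[
    [0.3,1.7,0],
    [0.6,3.0,0],
    [0.9,4.0,0],
    [1.1,5.0,0],
  ],
  rot=[
    [0.003,-0.003,-0.015],
    [0.006,-0.006,-0.03],
    [0.008,-0.008,-0.04],
    [0.01,-0.01,-0.05],
  ],
  hand=[255,255,255,255],
)

```text
time: 15.1
tcp_pos: [0.4312, 0.2414, 0.1854]
ee_rot: [3.137, 0.006, -0.365]
wrist_force: [-2.3, -7.5, 8.2]
finger_gap: 0.263
```

```bash
python3 c.py 0.02 4 85.8
```

```text
t 15.1 q [-0.37  0.29 -0.25  2.    0.09  0.87 -2.59] theta 2.94 rad 86.1 yaw -0.365 z 0.1854 Frad 0.8 Fdrag 7.8 Fz 8.2 gap 0.263
[[0.6, 1.6, 0], [1.0, 3.3, 0], [1.4, 5.0, 0], [1.9, 6.6, 0]]
[[0, 0, -0.02], [0, 0, -0.04], [0, 0, -0.06], [0, 0, -0.08]]
```

Request:
jog_arm(
  dp=[
    [0.4,2.0,0],
    [0.8,4.0,0],
    [1.3,6.0,0],
    [1.6,7.0,0],
  ],
  rot=[
    [0,0,-0.015],
    [0,0,-0.03],
    [0,0,-0.04],
    [0,0,-0.05],
  ],
  hand=[255,255,255,255],
)

```text
time: 15.5
tcp_pos: [0.4321, 0.2454, 0.1853]
ee_rot: [3.13, 0.007, -0.416]
wrist_force: [-2.9, -8.4, 9.5]
finger_gap: 0.26
```

```bash
python3 c.py 0.02 4 85.8;python3 c.py 0.02 4 85.8 | head -1;
```

```text
t 15.5 q [-0.38  0.29 -0.24  1.99  0.09  0.88 -2.65] theta 2.893 rad 86.1 yaw -0.416 z 0.1853 Frad 0.8 Fdrag 8.9 Fz 9.5 gap 0.26
[[0.7, 1.6, 0], [1.2, 3.2, 0], [1.7, 4.9, 0], [2.2, 6.5, 0]]
[[0, 0, -0.02], [0, 0, -0.04], [0, 0, -0.06], [0, 0, -0.08]]
t 15.5 q [-0.38  0.29 -0.24  1.99  0.09  0.88 -2.65] theta 2.893 rad 86.1 yaw -0.416 z 0.1853 Frad 0.8 Fdrag 8.9 Fz 9.5 gap 0.26
```

Request:
jog_arm(
  dp=[
    [0.5,2.0,0],
    [1.1,4.0,0],
    [1.6,6.0,0],
    [1.9,7.0,0],
  ],
  rot=[
    [0,0,0],
    [0,0,0],
    [0,0,0],
    [0,0,0],
  ],
  hand=[255,255,255,255],
)

```text
time: 15.9
tcp_pos: [0.4331, 0.249, 0.1853]
ee_rot: [3.123, 0.007, -0.417]
wrist_force: [-3.3, -10.0, 9.7]
finger_gap: 0.257
```

```bash
python3 c.py 0.02 4 85.8; python3 - <<'E'
from plant import env,eyes
from h import *
s=eyes.snapshot('top'); cv2.imwrite('pics/t9.png',cv2.resize(s['color'][150:220,270:390],None,fx=6.5,fy=6.5,interpolation=cv2.INTER_CUBIC)); pickle.dump(s,open('t9.pkl','wb'))
for f in ('t8','t9'):
    W=cloud(pickle.load(open(f+'.pkl','rb'))); C=np.array([.5155,.2242]); e=np.array([.1736,-.9848])
    for sg in np.arange(.25,.45,.005):
        p=C+sg*e; m=(np.hypot(W[...,0]-p[0],W[...,1]-p[1])<.005); print(round(sg*1000),np.round(np.nanmedian(W[m][:,2])*1000),end=';')
    print()
E
```

```text
t 15.9 q [-0.39  0.3  -0.24  1.98  0.09  0.89 -2.66] theta 2.849 rad 86.1 yaw -0.417 z 0.1853 Frad 0.3 Fdrag 10.6 Fz 9.7 gap 0.257
[[0.8, 1.6, 0], [1.3, 3.2, 0], [1.9, 4.8, 0], [2.5, 6.4, 0]]
[[0, 0, -0.02], [0, 0, -0.04], [0, 0, -0.06], [0, 0, -0.08]]
250 61.0;255 81.0;260 86.0;265 85.0;270 86.0;275 86.0;280 86.0;285 85.0;290 130.0;295 132.0;300 132.0;305 87.0;310 85.0;315 85.0;320 87.0;325 132.0;330 131.0;335 129.0;340 103.0;345 105.0;350 104.0;355 103.0;360 103.0;365 103.0;370 103.0;375 104.0;380 104.0;385 104.0;390 105.0;395 103.0;400 104.0;405 103.0;410 103.0;415 104.0;420 105.0;425 106.0;430 109.0;435 110.0;440 110.0;445 70.0;
250 60.0;255 59.0;260 83.0;265 86.0;270 84.0;275 86.0;280 85.0;285 82.0;290 86.0;295 131.0;300 132.0;305 132.0;310 86.0;315 86.0;320 87.0;325 131.0;330 131.0;335 128.0;340 105.0;345 104.0;350 105.0;355 105.0;360 105.0;365 105.0;370 105.0;375 106.0;380 104.0;385 104.0;390 104.0;395 104.0;400 105.0;405 104.0;410 105.0;415 106.0;420 106.0;425 105.0;430 110.0;435 110.0;440 109.0;445 72.0;
```

View pics/t9.png

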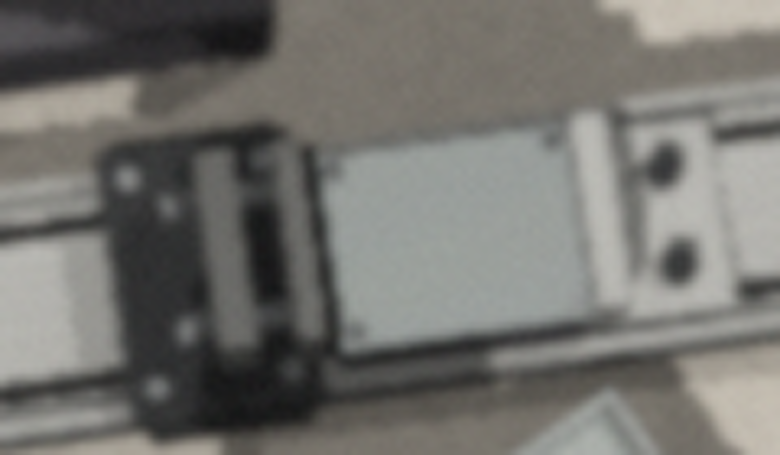

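Clamped: the drag is 10.6 N, so about 12 N at the jaw. The jaw spring is visibly compressed, with the slide advancing about 5 mm while the jaw stayed put. Now I'll relax the arm and let go.

Request:
jog_arm(
  dp=[
    [0,0,0],
    [0,0,0],
    [0,0,0],
    [0,0,0],
    [0,0,0],
    [0,0,0],
    [0,0,0],
    [0,0,0],
  ],
  rot=[
    [0,0,0],
    [0,0,0],
    [0,0,0],
    [0,0,0],
    [0,0,0],
    [0,0,0],
    [0,0,0],
    [0,0,0],
  ],
  hand=[255,255,200,180,160,140,120,100],
  grip_force=30,
)

```text
time: 16.75
tcp_pos: [0.4332, 0.2496, 0.1853]
ee_rot: [3.124, 0.007, -0.416]
wrist_force: [0.4, 0.7, -0.3]
finger_gap: 0.609
```

```bash
python3 c.py 0.02 1 85.8|head -1; python3 - <<'E'
from plant import env,eyes
from h import *
o=env.observe();w=wristcam(eyes.snapshot('wrist'),o);cv2.imwrite('pics/w10.png',w['color']); pickle.dump(w,open('w10.pkl','wb'))
E
```

```text
t 16.75 q [-0.39  0.3  -0.24  1.98  0.09  0.89 -2.66] theta 2.843 rad 86.2 yaw -0.416 z 0.1853 Frad -0.2 Fdrag -0.8 Fz -0.3 gap 0.609
```

View pics/w10.png

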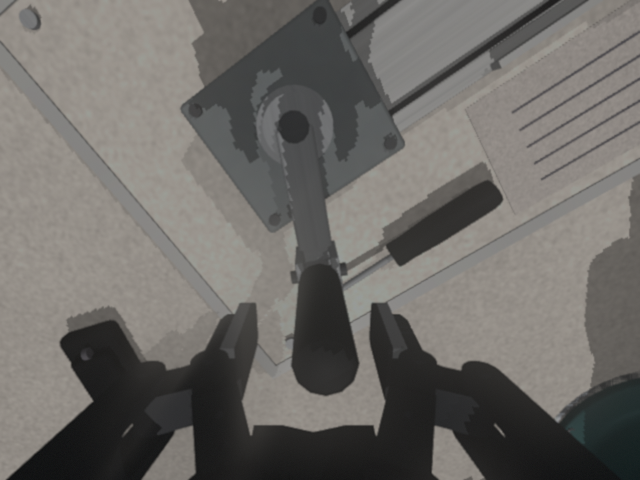

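The grip stands clear between the pads, so I'll retreat straight up.

Request:
jog_arm(
  dp=[
    [0,0,8],
    [0,0,20],
    [0,0,40],
    [0,0,70],
    [0,0,100],
    [0,0,130],
    [0,0,160],
    [0,0,160],
    [0,0,160],
  ],
  rot=[
    [0,0,0],
    [0,0,0],
    [0,0,0],
    [0,0,0],
    [0,0,0],
    [0,0,0],
    [0,0,0],
    [0,0,0],
    [0,0,0],
  ],
  hand=[60,40,40,40,40,40,40,40,40],
)

```text
time: 17.7
tcp_pos: [0.4333, 0.2496, 0.3466]
ee_rot: [3.126, 0.006, -0.416]
wrist_force: [-0.7, 0.4, -0.9]
finger_gap: 0.842
```

```bash
python3 - <<'E'
from plant import env,eyes
from h import *
for n in('top','side'):
    s=eyes.snapshot(n); pickle.dump(s,open(n+'11.pkl','wb'))
    c=s['color'][140:260,130:430] if n=='top' else s['color'][180:380,150:350]
    cv2.imwrite(f'pics/{n}11.png',cv2.resize(c,None,fx=2.6 if n=='top' else 3,fy=2.6 if n=='top' else 3,interpolation=cv2.INTER_CUBIC))
C=np.array([.5155,.2242]); e=np.array([.1736,-.9848])
for f in ('t9','top11'):
    W=cloud(pickle.load(open(f+'.pkl','rb')))
    for sg in np.arange(.25,.45,.005):
        p=C+sg*e; m=(np.hypot(W[...,0]-p[0],W[...,1]-p[1])<.005); print(round(sg*1000),np.round(np.nanmedian(W[m][:,2])*1000),end=';')
    print()
a=pickle.load(open('t9.pkl','rb'))['color'][150:220,280:390].astype(int);b=pickle.load(open('top11.pkl','rb'))['color'][150:220,280:390].astype(int)
print('diff',np.abs(a-b).mean())
E
```

```text
250 60.0;255 59.0;260 83.0;265 86.0;270 84.0;275 86.0;280 85.0;285 82.0;290 86.0;295 131.0;300 132.0;305 132.0;310 86.0;315 86.0;320 87.0;325 131.0;330 131.0;335 128.0;340 105.0;345 104.0;350 105.0;355 105.0;360 105.0;365 105.0;370 105.0;375 106.0;380 104.0;385 104.0;390 104.0;395 104.0;400 105.0;405 104.0;410 105.0;415 106.0;420 106.0;425 105.0;430 110.0;435 110.0;440 109.0;445 72.0;
250 59.0;255 60.0;260 85.0;265 86.0;270 86.0;275 85.0;280 84.0;285 84.0;290 86.0;295 130.0;300 130.0;305 129.0;310 86.0;315 85.0;320 86.0;325 131.0;330 131.0;335 129.0;340 104.0;345 103.0;350 103.0;355 105.0;360 105.0;365 104.0;370 105.0;375 105.0;380 103.0;385 103.0;390 104.0;395 104.0;400 104.0;405 104.0;410 103.0;415 104.0;420 104.0;425 104.0;430 109.0;435 109.0;440 108.0;445 71.0;
diff 13.565411255411256
```

View pics/top11.png

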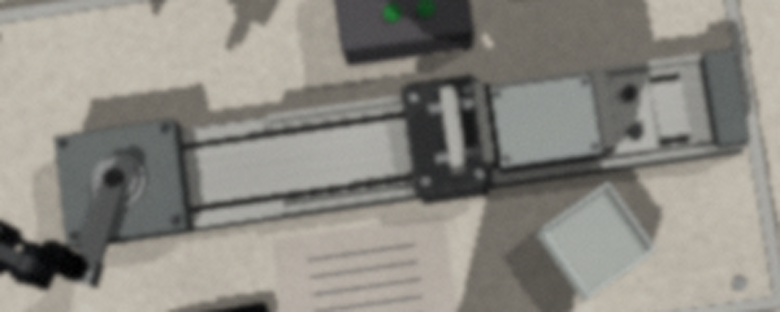

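View pics/side11.png

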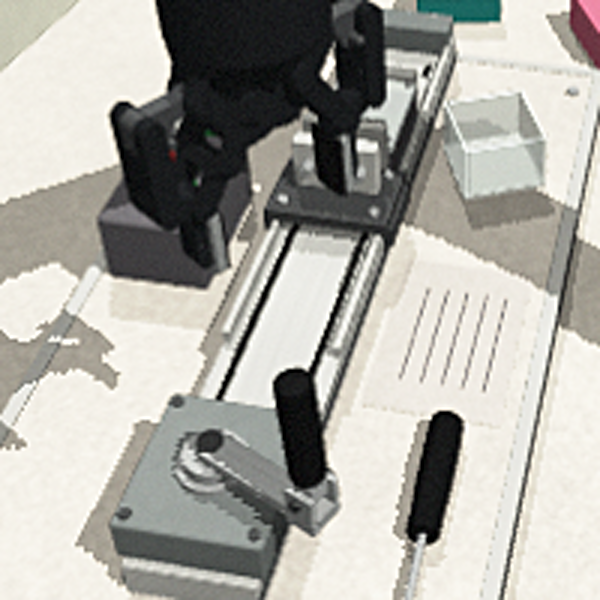

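```bash
python3 - <<'E'
from h import *
C=np.array([.5155,.2242]); e=np.array([.1736,-.9848]); n=np.array([.9848,.1736])
for f in ('top0','t8','t9','top11'):
    W=cloud(pickle.load(open(f+'.pkl','rb'))); P=W.reshape(-1,3); P=P[np.isfinite(P).all(1)]
    s=(P[:,:2]-C)@e; l=(P[:,:2]-C)@n
    m=(P[:,2]>.122)&(P[:,2]<.14)&(abs(l)<.03)&(s>.12)&(s<.42); q=np.sort(s[m])
    g=np.argmax(np.diff(q)); 
    c=(abs(l)<.045)&(s>.1)&(s<.42)&(P[:,2]>.08)&(P[:,2]<.09); 
    print(f,'rear plate',np.mean(q[:g+1]).round(4),'jaw',np.mean(q[g+1:]).round(4),'diff',(np.mean(q[g+1:])-np.mean(q[:g+1])).round(4),'slide rear edge',np.percentile(s[c],2).round(4))
s=pickle.load(open('side11.pkl','rb')); W=cloud(s); g=s['color'].max(-1)
m=np.zeros(g.shape,bool); m[300:345,235:262]=1
m&=(g<60)&(W[...,2]>.148)&(W[...,2]<.232)
P=W[m]; mu=P[:, :]
for lo in np.arange(.15,.232,.01):
    r=P[(P[:,2]>=lo)&(P[:,2]<lo+.01)]
    if len(r)>3: print(round(lo,3),len(r),((r.min(0)+r.max(0))/2).round(4),np.median(r,0).round(4))
E
```

```text
top0 rear plate 0.1733 jaw 0.2097 diff 0.0364 slide rear edge 0.1327
t8 rear plate 0.2959 jaw 0.3286 diff 0.0327 slide rear edge 0.2561
t9 rear plate 0.3005 jaw 0.3287 diff 0.0282 slide rear edge 0.2606
top11 rear plate 0.2994 jaw 0.3287 diff 0.0293 slide rear edge 0.2593
0.15 39 [0.4321 0.2525 0.1553] [0.4289 0.2564 0.1573]
0.16 46 [0.4312 0.252  0.1651] [0.4272 0.2562 0.1647]
0.17 49 [0.4327 0.2522 0.1751] [0.4271 0.2556 0.1752]
0.18 54 [0.4324 0.2497 0.185 ] [0.4285 0.2559 0.1861]
0.19 47 [0.4326 0.2515 0.1948] [0.4282 0.2557 0.195 ]
0.2 53 [0.4339 0.2508 0.205 ] [0.4297 0.2549 0.2041]
0.21 57 [0.4341 0.2511 0.215 ] [0.4309 0.2557 0.2143]
0.22 122 [0.4359 0.2476 0.225 ] [0.4343 0.2504 0.2286]
0.23 27 [0.4344 0.2481 0.231 ] [0.4336 0.2477 0.2308]
```

```bash
python3 - <<'E'
from plant import env,close_job
print(env.observe()['time']); close_job()
E
```

```text
17.8
the job is handed in; nothing more can be done
```

I unfolded the grip and turned the crank about 3.2 rad clockwise by it, which pushed the enclosure against the end stop. Then I let go, raised the arm clear and handed the job in at 17.8 s.

**Clamping:** Just before release the drag at the grip was 10.6 N, or about 12 N at the jaw. After release the top camera showed the jaw spring compressed by about 7.1 mm, or about 10.6 N. It relaxed slightly on release, because the crank's drag holds only about 10 N. That is above the 6 N needed and far below the 45 N crush limit. The top view shows the enclosure flat against the stop.

**Grip:** It still stands upright, at roughly 1.53 rad as estimated from the images. I could not confirm clean contact with the 1.60 rad stop: while I pushed it outward, the sleeve slid a few millimetres in the pads at about 5 N. I re-centred and gripped harder before cranking.

**Other checks:** The wrist force was near zero after I raised the arm. The clear box and the screwdriver looked unmoved; I judged that by eye rather than measuring it. The side and top cameras disagreed by about 5 mm in y at the start, so I used their average and checked it against the wrist camera.

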